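# Align the quarter-turn fasteners and hold the access panel shut

## Task

Close up the access panel on the grey housing: turn both red quarter-turn wings until the white slot line on each is in line with the yellow marks on the panel, then press the panel down against its springy seal until it is fully home, flush with the housing's rim. Finish while still holding it pressed down with the fingers, and leave the tape roll, the pot and the cutters beside the housing alone.

Things in the scene. Friction and masses are not known exactly. Their poses are not given: they have to be found in the camera images.
- housing: grey box, fixed to the bench, 150 x 230 x 56 mm (x, y, z), open on top; origin at the centre of its underside, z up. Rim 12 mm wide, its top 56 mm above the origin; opening 126 x 206 mm. Inside, under each fastener, is a steel receptacle with a slot along y: the stud's cross pin enters it only when the wing lies along y, else the panel can go down only 1 to 2 mm
- panel: loose aluminium panel, 123 x 203 x 10 mm, about 0.25 kg, in the housing's opening with 1.5 mm play, axes as the housing's; origin at the centre of its underside. It rests on a sprung black seal: underside 52 mm above the housing's origin at the start (top 6 mm proud of the rim), 46 mm when fully home on a rigid ledge (top flush). Pushing it home takes about 10 N; let go, it springs up again
- press_point (a point): centre of the panel's top face, marked by a black disc 32 mm across: where to press; 10 mm above panel's origin
- turn_left (a joint): turn of the left fastener relative to the panel, rad, counter-clockwise seen from above is positive; 0 = the wing (and its white slot line) lies along the panel's y axis, in line with the yellow marks; limits -1.7 and 1.7; starts between -1.3 and -0.75; light even friction (0.05 N m), stays where it is left
- grip_left (a point): point to grip on the left fastener's red wing, on its turning axis, 26 mm above the panel's top, +62 mm from the panel's centre along the panel's y axis; its own y axis runs along the wing, z is up. The wing is a bar 10 mm thick and 32 mm long; its top is 4 mm above this point, the steel disc at its foot (30 mm across, 3 mm high) 23 mm below it
- turn_right (a joint): turn of the right fastener relative to the panel, rad, counter-clockwise seen from above is positive; 0 = the wing (and its white slot line) lies along the panel's y axis, in line with the yellow marks; limits -1.7 and 1.7; starts between 0.75 and 1.3; light even friction (0.05 N m), stays where it is left
- grip_right (a point): point to grip on the right fastener's red wing, on its turning axis, 26 mm above the panel's top, -62 mm from the panel's centre along the panel's y axis; its own y axis runs along the wing, z is up. The wing is a bar 10 mm thick and 32 mm long; its top is 4 mm above this point, the steel disc at its foot (30 mm across, 3 mm high) 23 mm below it
- tape_roll: bystander: roll of black tape, 64 x 62 x 19 mm, lying flat beyond the housing; origin at the centre of its underside
- pot: bystander: small white pot with a yellow lid, 36 mm across, 39 mm high, beyond the housing; origin at the centre of its underside
- cutters: bystander: side cutters with orange handles, 50 x 118 x 12 mm, lying flat to the left of the housing; origin at the centre of the underside

How it is judged:
On the way:
1. both wings are turned in line with their yellow marks (within 0.2 rad) (value of joint turn_left between -0.2 and 0.2 rad and value of joint turn_right between -0.2 and 0.2 rad), for 0.1 s.
At the end, for the whole second after the job is handed in: both wings within 0.2 rad of their marks; the panel in its opening (within 5 mm), level with the housing (within 0.02 rad), its underside at most 1.6 mm above the ledge, still, and the fingers still pressing on it or its wings with more than 4 N (all of step 1 and z of panel in the frame of housing below 0.0476 m and angle between the z axis of panel and the z axis of housing, either way round below 0.02 rad and horizontal distance between panel and housing below 0.005 m and contact force between the fingers and panel above 4 N and linear speed of panel below 0.01 m/s); the arm keeps its last pose, push and grip.
It fails at once if the tape roll is disturbed (moved more than 40 mm) (distance of tape_roll from where it was at the start of the episode above 0.04 m).
It fails at once if the pot is disturbed (moved more than 40 mm) (distance of pot from where it was at the start of the episode above 0.04 m).
It fails at once if the pair of cutters is disturbed (moved more than 40 mm) (distance of cutters from where it was at the start of the episode above 0.04 m).
It also fails if it takes over 58 s, if anything falls off the work surface, if the arm or the gripper's body presses on something with over 40 N, if the wrist force passes 120 N, or if a joint passes its speed limit or range.

## Robot

A 6-joint arm with a two-finger parallel gripper is mounted at the origin on a cart in front of the work surface, level with it; the furniture and walls round the work are solid. World frame = base frame: x ahead of the robot, y to its left, z up, the work surface at z = 0. Lengths are in m, angles in rad, forces in N, time in s.
With the tool pointing down it reaches from about 0.225 to 0.875 m from the base axis. Payload 3.4 kg.
Tool frame: the origin (TCP) lies at the very end of the fingers, on their centre line; the grasp point (between the pads) lies behind it (manip.grasp_offset is the z of the grasp point in the tool frame, in m); z points along the fingers, y is the line along which they close (so a half turn about z gives the same grasp; the last joint's range is limited). The gripper opens to 85 mm and grips with 20 to 120 N. Pads are 22 mm wide; open, the fingers measure 114 mm over their backs; the gripper's body (76 mm by 85 mm) begins 54 mm behind the grasp point. The pads swing forward as they close: fully open they stand 13 mm farther back than shut.
Start: joints at [-1.248, 0.276, 1.505, -0, 1.361, -0.121], TCP at [0.247, -0.519, 0.203] pointing down, gripper open.
Joint ranges: [-2.89, 2.89], [-0.75, 2.08], [0.22, 2.7], [-1.18, 4.32], [0.11, 2.71], [-2.7, 2.7]. Speed limits (rad/s): [2.57, 2.57, 3.14, 3.14, 3.14, 3.14].

## Interface

Orientations are given as a unit quaternion [w, x, y, z].
In Python, from rig import manip gives the robot as it stands.
- The arm moves only by the shell command python3 -m pendant 'ROWS' [FORCE]. ROWS is JSON, a list of rows, each an object of numbers: "dx", "dy", "dz": the shift along the tool's x, y, z in m; "rx", "ry", "rz": the turn, a rotation vector about the tool's x, y, z in degrees; "hand": the finger opening in m, from 0 to 0.0854. In form: [{"dx": .., "dy": .., "dz": .., "rx": .., "ry": .., "rz": .., "hand": ..}, ...]. A call has 1 to 12 rows; each row shifts and turns the commanded pose from where the row before left it, along the tool's axes as they then stand; what a row does not reach is not made up. A row lasts 1/12 s, in which the tool goes at most 41.7 mm and 7.16 degrees, less where a joint would pass 70% of its speed; a pose out of reach is approached as far as the arm can. A call is refused whole if a number of a shift passes 0.0417 or a number of a turn 7.16, either way. A call with a gripper value outside its range is refused whole. The fingers move at their own pace and stop on an object; FORCE is the grip in N (left out, the last holds). Time passes only in rows, so rows that do not move let the fingers close. It gives the time, the measured TCP pose, the force, the opening and the grip force at its end, in the units of the state.
- manip.get_state(): the state, without advancing time (a new reading comes with each control period).
- manip.get_image(name): name is "side" or "top"; returns a dict with "frame" (420x560x3 uint8, red, green, blue), "fx", "fy", "cx", "cy" (pixels), "position" and "attitude" of the camera in the world. Camera axes: x right, y up, looking along -z (the intrinsics and any distortion apply to the point x, -y, -z); pixel columns grow to the right and rows downward; lengths in m; the calibration is good to about 2 mm. A picture is of the moment at which its call begins. There is no depth.
- manip.sign_off(): hands the job in; it is judged then, once.
The state is a dict: "clock": time; "qpos": joint angles; "qd": joint speeds; "effort": joint torques, N m; "position": TCP position; "ee_rot": TCP orientation; "contact_force": force on the tool from outside, world axes, zero at the start; "moment": the same for the moment, N m; "width": finger opening in m; "gripper_force": force on a finger pad.
Only numpy, scipy, OpenCV 4.12 (cv2) and the standard library are available. Lean on these libraries where they do the work, as an engineer would, in place of code of your own. Each camera call takes 0.05 s, during which the arm holds its last target. There are 200 camera calls.

## Working session

There is one attempt and no reset: what is moved stays moved. The work goes in short steps, Python scripts to look and compute and a shell command to move; the robot and the scene stay as the last step left them, time stands still between calls to the robot, and variables do not carry over. Pictures are saved under pics/ and viewed, at most 10 in all, crops included, and the job is handed in when it is done.

```bash
mkdir -p pics
python3 - <<'E'
from rig import manip
import cv2,json
for n in("top","side"):
    d=manip.get_image(n); cv2.imwrite(f"pics/{n}0.png",d["frame"][:,:,::-1])
    print(n,{k:v for k,v in d.items() if k!="frame"})
print(manip.get_state(),manip.grasp_offset)
E
```

```text
top {'fx': 453.3116214708887, 'fy': 453.3116214708887, 'cx': 285.7086397571504, 'cy': 202.24211094838384, 'position': array([0.38847483, 0.35062674, 1.03303681]), 'attitude': array([-0.68869337, -0.07061937,  0.07584227,  0.71760874])}
side {'fx': 465.7099677277781, 'fy': 465.7099677277781, 'cx': 281.6898484380957, 'cy': 214.93149590025644, 'position': array([ 0.45875769, -0.53421773,  0.46727202]), 'attitude': array([ 0.82987901,  0.55407317, -0.03911209, -0.05266875])}
{'clock': 0.1, 'qpos': array([-1.24797845e+00,  2.76524545e-01,  1.50603656e+00,  3.06067453e-06,
        1.36072698e+00, -1.21014528e-01]), 'qd': array([-0.00155188, -0.00119947, -0.00367664, -0.00111748,  0.00022764,
        0.0004237 ]), 'effort': array([ 8.41216370e-04, -4.17703593e+01, -2.46405745e+01, -3.01735445e-04,
        5.84172114e-03,  2.83515355e-06]), 'position': array([ 0.24672228, -0.5187765 ,  0.20251842]), 'ee_rot': array([-8.43552633e-04,  9.75477206e-01,  2.20098847e-01, -8.39018394e-05]), 'contact_force': array([-0.5372324 ,  0.03127677,  0.4423756 ]), 'moment': array([-0.03067474, -0.01897757, -0.03358417]), 'gripper_force': 0.0, 'width': 0.0853290769135498} -0.0187
```

View pics/top0.png

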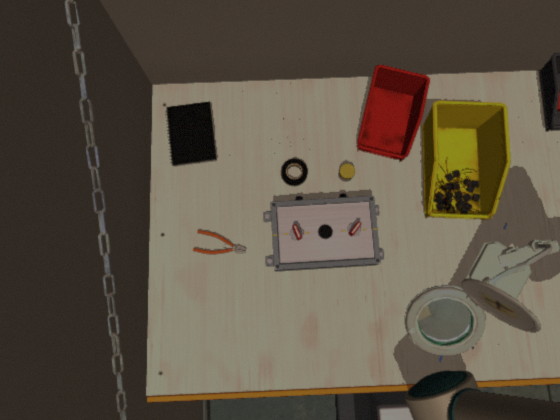

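View pics/side0.png

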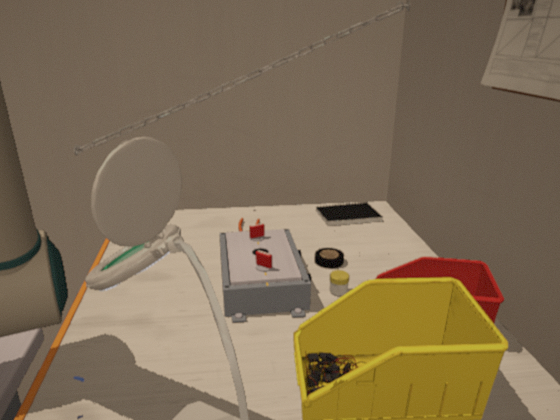

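The top view shows the housing centred near (325,231), black disc at (325,232), left wing at (296,230), right wing at (355,227), with the cutters at (220,243), tape at (294,171) and pot at (347,171). A magnifier lamp is near (450,320), between the arm and the housing. Next I'll zoom in and measure.

```bash
cat > h.py <<'E'
import numpy as np,cv2
from scipy.spatial.transform import Rotation as R
from rig import manip
def rot(q): return R.from_quat(np.r_[q[1:],q[0]])
def world(d,uv,z):
    ray=rot(d["attitude"]).apply([(uv[0]-d["cx"])/d["fx"],-(uv[1]-d["cy"])/d["fy"],-1])
    p=np.array(d["position"]); return p+ray*(z-p[2])/ray[2]
def proj(d,P):
    c=rot(d["attitude"]).inv().apply(np.array(P)-d["position"])
    return np.array([d["cx"]-d["fx"]*c[...,0]/c[...,2],d["cy"]+d["fy"]*c[...,1]/c[...,2]]).T
def crop(d,x,y,w,h,s,name):
    f=d["frame"][y:y+h,x:x+w,::-1]; cv2.imwrite(name,cv2.resize(f,None,fx=s,fy=s,interpolation=cv2.INTER_CUBIC))
E
python3 - <<'E'
from h import *
d=manip.get_image("top"); crop(d,260,185,130,95,6,"pics/c1.png")
for n,uv,z in [("disc",(325,231.5),.062),("lampc",(446,320),.3),("lampbase",(505,270),0),("wl",(296,230),.092),("wr",(355,227),.092)]: print(n,world(d,uv,z))
f=d["frame"].astype(int); m=(f[...,0]>110)&(f[...,1]<75)&(f[...,2]<75)
m[:200]=0;m[260:]=0;m[:,:280]=0;m[:,370:]=0
for a,b in((280,325),(325,370)):
    ys,xs=np.nonzero(m[:,a:b]);P=np.array([world(d,(x+a,y),.092) for x,y in zip(xs,ys)])
    w,v=np.linalg.eigh(np.cov(P[:,:2].T));print(P.mean(0),len(xs),w,v[:,1],P.min(0),P.max(0))
ys,xs=np.nonzero((f.sum(2)<90)[215:245,310:340]);print(xs.mean()+310,ys.mean()+215,len(xs))
E
```

```text
disc [0.52471919 0.25699895 0.062     ]
lampc [0.34381299 0.09856273 0.3       ]
lampbase [ 0.4291015  -0.15055671  0.        ]
wl [0.52616275 0.32041337 0.092     ]
wr [0.5274347 0.1964118 0.092    ]
[0.52222583 0.31850581 0.092     ] 18 [7.28262940e-06 8.91510451e-05] [-0.93882059 -0.34440658] [0.51108972 0.31254631 0.092     ] [0.53682848 0.32631339 0.092     ]
[0.52551071 0.19386808 0.092     ] 22 [6.95954587e-06 8.65092347e-05] [-0.77099135  0.63684561] [0.51494847 0.18528446 0.092     ] [0.53777809 0.20555402 0.092     ]
325.06451612903226 231.21774193548387 124
```

View pics/c1.png

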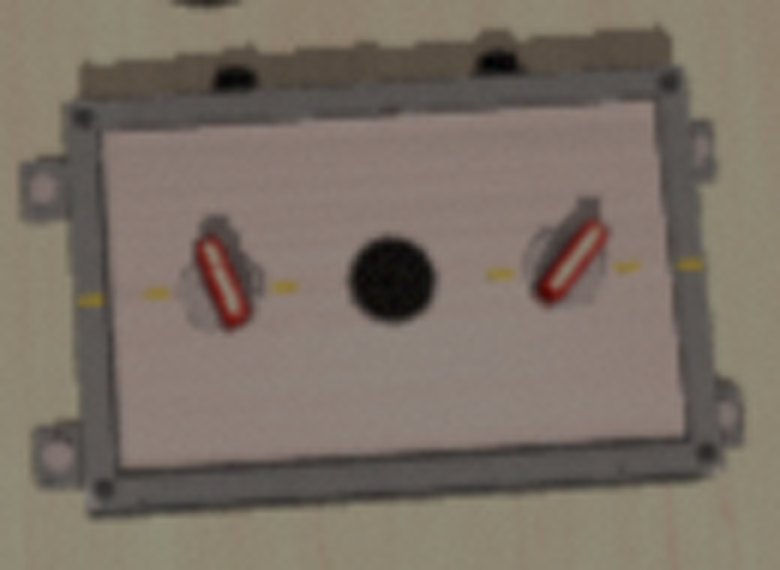

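Run:
```python
from h import *
d=manip.get_image("top");s=manip.get_image("side")
c=lambda x,y:((x+.5)/6-.5+260,(y+.5)/6-.5+185)
S=np.array([world(d,c(*p),.056) for p in((83,117),(669,79),(707,453),(104,488))]);print("screws",S,S.mean(0))
for a,b in((0,1),(3,2),(3,0),(2,1)):
    v=S[a]-S[b];print(np.linalg.norm(v),np.degrees(np.arctan2(-v[0],v[1])))
M=np.array([world(d,c(*p),.062) for p in((156,293),(627,267))]);v=M[0]-M[1];print("marks",M,np.degrees(np.arctan2(-v[0],v[1])))
print("disc",world(d,c(392,280),.062))
for p,q in(((206,240),(237,318)),((600,228),(547,298))):
    P=world(d,c(*p),.092);Q=world(d,c(*q),.092);v=P-Q;print("wing",(P+Q)/2,np.linalg.norm(v),np.degrees(np.arctan2(-v[0],v[1])))
def tri(a,b):
    ra=world(d,a,0)-d["position"];rb=world(s,b,0)-s["position"];ra/=np.linalg.norm(ra);rb/=np.linalg.norm(rb)
    t=np.linalg.lstsq(np.c_[ra,-rb],np.array(s["position"])-d["position"],rcond=None)[0]
    A=d["position"]+t[0]*ra;B=s["position"]+t[1]*rb;print(A,B)
for a,b in(((446,320),(130,262)),((500,303),(138,190)),((450,322),(138,190))):tri(a,b)
crop(d,390,220,170,200,3,"pics/l.png");crop(s,0,110,270,310,1.9,"pics/s.png")
a=cv2.imread("pics/l.png");b=cv2.imread("pics/s.png")[:590,:280*2-280+0+510];h=590
a=cv2.resize(a,(280,330));a=cv2.copyMakeBorder(a,0,h-330,0,0,0);b=cv2.resize(b,(510,586));b=cv2.copyMakeBorder(b,0,4,0,0,0)
cv2.imwrite("pics/lamp.png",np.hstack([a,b]))
```

```text
screws [[0.59094663 0.36626285 0.056     ]
 [0.59642267 0.15024395 0.056     ]
 [0.45919298 0.14764728 0.056     ]
 [0.45566458 0.36362371 0.056     ]] [0.52555672 0.25694445 0.056     ]
0.21608830086984518 1.452126438560305
0.21600525764656928 0.9359554964249583
0.13530778631253662 91.1176082506233
0.13725425238920289 91.08402670119119
marks [[0.52404249 0.34225361 0.062     ]
 [0.526516   0.17218432 0.062     ]] 0.8332583071724592
disc [0.5252703  0.25714661 0.062     ]
wing [0.52387523 0.31948701 0.092     ] 0.029447587829668602 -71.1031176734107
wing [0.5244578  0.19625377 0.092     ] 0.03136263022198176 -130.3845337101703
[0.33543351 0.05127032 0.16246717] [0.32905499 0.0502411  0.1632097 ]
[0.36567201 0.00214115 0.28265088] [0.35988831 0.00127236 0.28323011]
[0.3377465  0.07767933 0.2574911 ] [0.34557202 0.07881133 0.25658084]
```

View pics/lamp.png

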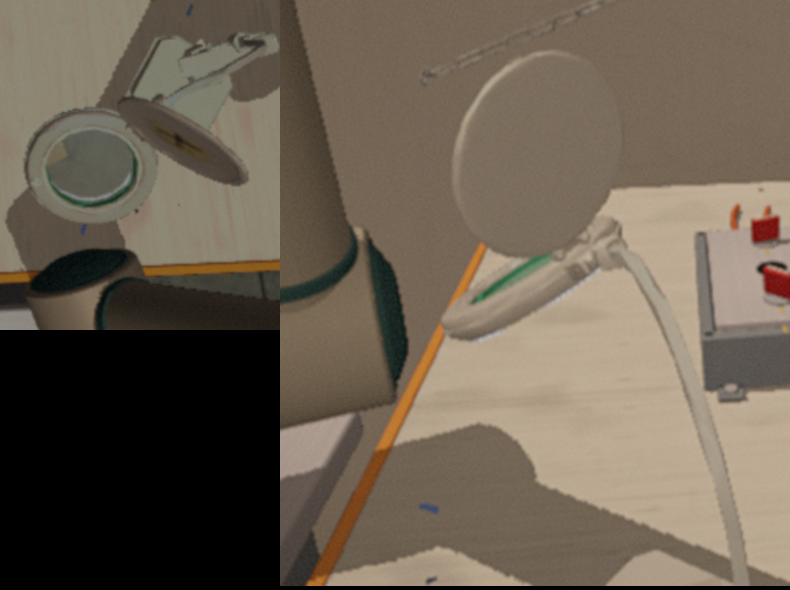

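The lamp head sits at about (0.335, 0.05, 0.16) and its lid at (0.36, 0, 0.28), top around z 0.34, so I will cross over it at TCP z ≈ 0.45. I'm checking the chain first.

Run:
```python
from h import *
d=manip.get_image("top");s=manip.get_image("side")
def pl(d,a,b):
    p=np.array(d["position"]);n=np.cross(world(d,a,0)-p,world(d,b,0)-p);n/=np.linalg.norm(n);return n,n@p
n1,c1=pl(d,(72,10),(124,410));n2,c2=pl(s,(100,142),(400,10))
v=np.cross(n1,n2);v/=np.linalg.norm(v)
for x in(.2,.4,.6,.8): print(np.linalg.solve([n1,n2,[1,0,0]],[c1,c2,x]))
p=np.array(manip.get_state()["position"]);print("delta left",np.array([.524,.3195])-p[:2])
```

```text
[0.2        0.62731404 0.20774795]
[0.4        0.63050973 0.28999926]
[0.6        0.63370543 0.37225057]
[0.8        0.63690112 0.45450188]
delta left [0.27715739 0.83868873]
```

```bash
python3 -m pendant '[{"dz":-0.04},{"dz":-0.04},{"dz":-0.04},{"dz":-0.04},{"dz":-0.04},{"dz":-0.04},{"dz":-0.02}]'
```

```text
invalid input
```

```bash
python3 -m pendant '[{"dx":0,"dy":0,"dz":-0.04,"rx":0,"ry":0,"rz":0,"hand":0.04},{"dx":0,"dy":0,"dz":-0.04,"rx":0,"ry":0,"rz":0,"hand":0.04},{"dx":0,"dy":0,"dz":-0.04,"rx":0,"ry":0,"rz":0,"hand":0.04},{"dx":0,"dy":0,"dz":-0.04,"rx":0,"ry":0,"rz":0,"hand":0.04},{"dx":0,"dy":0,"dz":-0.04,"rx":0,"ry":0,"rz":0,"hand":0.04},{"dx":0,"dy":0,"dz":-0.04,"rx":0,"ry":0,"rz":0,"hand":0.04},{"dx":0,"dy":0,"dz":-0.01,"rx":0,"ry":0,"rz":0,"hand":0.04}]' 40
```

```text
clock: 0.93
position: [0.2473, -0.5203, 0.4604]
ee_rot: [0.006, 0.975, 0.22, 0.001]
contact_force: [0.0, 0.4, 0.6]
width: 0.0401
gripper_force: 0.0
```

```bash
python3 -m pendant '[{"dx":0.025,"dy":-0.027,"dz":0,"rx":0,"ry":0,"rz":0,"hand":0.04},{"dx":0.025,"dy":-0.027,"dz":0,"rx":0,"ry":0,"rz":0,"hand":0.04},{"dx":0.025,"dy":-0.027,"dz":0,"rx":0,"ry":0,"rz":0,"hand":0.04},{"dx":0.025,"dy":-0.027,"dz":0,"rx":0,"ry":0,"rz":0,"hand":0.04},{"dx":0.025,"dy":-0.027,"dz":0,"rx":0,"ry":0,"rz":0,"hand":0.04},{"dx":0.025,"dy":-0.027,"dz":0,"rx":0,"ry":0,"rz":0,"hand":0.04},{"dx":0.025,"dy":-0.027,"dz":0,"rx":0,"ry":0,"rz":0,"hand":0.04},{"dx":0.025,"dy":-0.027,"dz":0,"rx":0,"ry":0,"rz":0,"hand":0.04},{"dx":0.025,"dy":-0.027,"dz":0,"rx":0,"ry":0,"rz":0,"hand":0.04},{"dx":0.025,"dy":-0.027,"dz":0,"rx":0,"ry":0,"rz":0,"hand":0.04},{"dx":0.025,"dy":-0.027,"dz":0,"rx":0,"ry":0,"rz":0,"hand":0.04},{"dx":0.025,"dy":-0.027,"dz":0,"rx":0,"ry":0,"rz":0,"hand":0.04}]'
python3 -m pendant '[{"dx":0.025,"dy":-0.027,"dz":0,"rx":0,"ry":0,"rz":0,"hand":0.04},{"dx":0.025,"dy":-0.027,"dz":0,"rx":0,"ry":0,"rz":0,"hand":0.04},{"dx":0.025,"dy":-0.027,"dz":0,"rx":0,"ry":0,"rz":0,"hand":0.04},{"dx":0.025,"dy":-0.027,"dz":0,"rx":0,"ry":0,"rz":0,"hand":0.04},{"dx":0.025,"dy":-0.027,"dz":0,"rx":0,"ry":0,"rz":0,"hand":0.04},{"dx":0.025,"dy":-0.027,"dz":0,"rx":0,"ry":0,"rz":0,"hand":0.04},{"dx":0.025,"dy":-0.027,"dz":0,"rx":0,"ry":0,"rz":0,"hand":0.04},{"dx":0.025,"dy":-0.027,"dz":0,"rx":0,"ry":0,"rz":0,"hand":0.04},{"dx":0.025,"dy":-0.027,"dz":0,"rx":0,"ry":0,"rz":0,"hand":0.04},{"dx":0.025,"dy":-0.026,"dz":0,"rx":0,"ry":0,"rz":0,"hand":0.04},{"dx":0.025,"dy":-0.02,"dz":0,"rx":0,"ry":0,"rz":0,"hand":0.04},{"dx":0,"dy":0,"dz":0,"rx":0,"ry":0,"rz":0,"hand":0.04}]'
cat >> h.py <<'E'
def togo(target,ydir,z):
    "shift in tool axes and turn about tool z (deg) to reach target xy,z with tool y along ydir (deg, mod 180)"
    s=manip.get_state();r=rot(s["ee_rot"]);y=r.apply([0,1,0]);a=np.degrees(np.arctan2(y[1],y[0]))
    t=(ydir-a+90)%180-90
    print("ydir",a.round(1),"rz",(-t).round(1),"tilt",np.degrees(np.arccos(-r.apply([0,0,1])[2])).round(2),"shift",r.inv().apply(np.r_[target,z]-s["position"]).round(4),"rv",np.degrees((r.inv()*R.from_euler("z",ydir-90*0,degrees=True)*R.from_quat([1,0,0,0])).as_rotvec()).round(1),"pos",s["position"].round(4),s["clock"],"f",s["contact_force"],"m",s["moment"],s["width"],s["gripper_force"],s["qpos"].round(2))
E
python3 -c "
from h import *;togo([.524,.3195],-71,.072)"
```

```text
clock: 1.93
position: [0.3786, -0.0961, 0.4536]
ee_rot: [0.0, 0.976, 0.22, 0.0]
contact_force: [0.4, -0.3, 0.7]
width: 0.0397
gripper_force: 0.0
clock: 2.93
position: [0.505, 0.2864, 0.4504]
ee_rot: [-0.001, 0.975, 0.223, -0.001]
contact_force: [-0.1, -0.6, -1.3]
width: 0.04
gripper_force: 0.0
ydir -64.3 rz 6.7 tilt 0.15 shift [ 0.0319 -0.0206  0.3784] rv [-0.   0.2 96.7] pos [0.505  0.2864 0.4504] 2.9333 f [-0.09996891 -0.61012811 -1.34164837] m [-0.05248061  0.04358519  0.01447336] 0.03996269141415611 0.0 [0.39 0.26 0.93 0.   1.95 1.52]
```

```bash
python3 -m pendant '[{"dx":0.016,"dy":-0.0103,"dz":0.02,"rx":0,"ry":0,"rz":0,"hand":0.04},{"dx":0.016,"dy":-0.0103,"dz":0.02,"rx":0,"ry":0,"rz":0,"hand":0.04},{"dx":0,"dy":0,"dz":0.04,"rx":0,"ry":0,"rz":6.7,"hand":0.04},{"dx":0,"dy":0,"dz":0.04,"rx":0,"ry":0,"rz":0,"hand":0.04},{"dx":0,"dy":0,"dz":0.04,"rx":0,"ry":0,"rz":0,"hand":0.04},{"dx":0,"dy":0,"dz":0.04,"rx":0,"ry":0,"rz":0,"hand":0.04},{"dx":0,"dy":0,"dz":0.04,"rx":0,"ry":0,"rz":0,"hand":0.04},{"dx":0,"dy":0,"dz":0.04,"rx":0,"ry":0,"rz":0,"hand":0.04},{"dx":0,"dy":0,"dz":0.02,"rx":0,"ry":0,"rz":0,"hand":0.04},{"dx":0,"dy":0,"dz":0,"rx":0,"ry":0,"rz":0,"hand":0.04}]'
python3 - <<'E'
from h import *
togo([.524,.3195],-71,.072)
crop(manip.get_image("side"),150,120,200,150,4,"pics/s2.png")
E
```

```text
clock: 3.77
position: [0.5191, 0.3111, 0.1477]
ee_rot: [0.002, 0.987, 0.163, -0.006]
contact_force: [-0.2, -0.8, 0.1]
width: 0.0398
gripper_force: 0.0
ydir -71.3 rz -0.3 tilt 0.68 shift [ 0.0082 -0.0065  0.0756] rv [ 0.6  0.5 89.7] pos [0.5191 0.3111 0.1477] 3.7667 f [-0.18937451 -0.81927654  0.08087246] m [-0.01262843  0.03172271  0.01995192] 0.03981012182452806 0.0 [ 0.43  0.36  1.52 -0.    1.27  1.67]
```

View pics/s2.png

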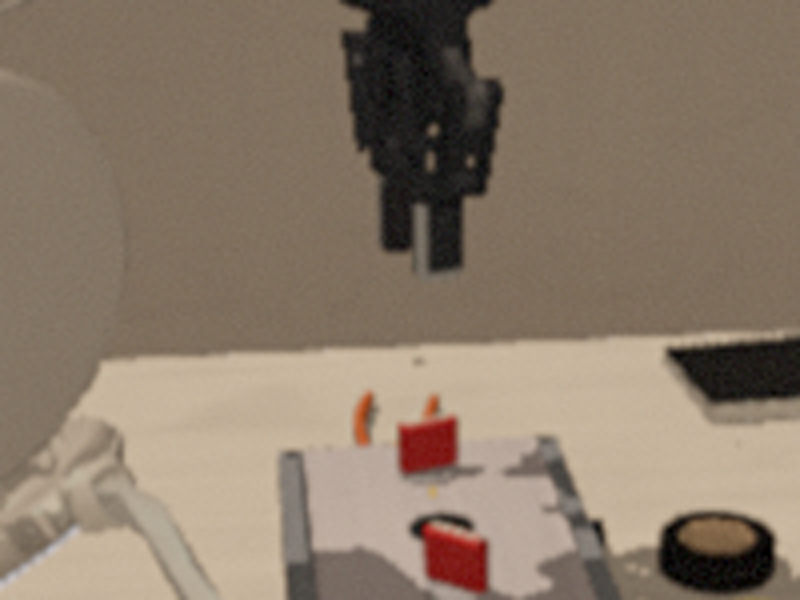

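The picture shows the fingers, tips near (425,260) in the crop, above the left wing at (427,445). Let it settle, then correct.

```bash
python3 -m pendant '[{"dx":0,"dy":0,"dz":0,"rx":0,"ry":0,"rz":0,"hand":0.04},{"dx":0,"dy":0,"dz":0,"rx":0,"ry":0,"rz":0,"hand":0.04},{"dx":0,"dy":0,"dz":0,"rx":0,"ry":0,"rz":0,"hand":0.04},{"dx":0,"dy":0,"dz":0,"rx":0,"ry":0,"rz":0,"hand":0.04}]'
python3 -c "
from h import *;togo([.524,.3195],-71,.072)"
```

```text
clock: 4.15
position: [0.5242, 0.314, 0.1553]
ee_rot: [-0.0, 0.987, 0.163, 0.002]
contact_force: [-0.1, 0.1, 0.1]
width: 0.0399
gripper_force: 0.0
ydir -71.3 rz -0.3 tilt 0.22 shift [ 0.0013 -0.0052  0.0833] rv [-0.2 -0.2 89.7] pos [0.5242 0.314  0.1553] 4.15 f [-0.05060229  0.0839682   0.0861671 ] m [-0.01606429 -0.05322555  0.00627545] 0.03992425290577144 0.0 [ 0.43  0.36  1.51 -0.    1.27  1.67]
```

```bash
python3 -m pendant '[{"dx":0.0013,"dy":-0.005,"dz":0.02,"rx":0,"ry":0,"rz":0,"hand":0.04},{"dx":0,"dy":0,"dz":0.02,"rx":0,"ry":0,"rz":0,"hand":0.04},{"dx":0,"dy":0,"dz":0.015,"rx":0,"ry":0,"rz":0,"hand":0.04},{"dx":0,"dy":0,"dz":0.01,"rx":0,"ry":0,"rz":0,"hand":0.04},{"dx":0,"dy":0,"dz":0.01,"rx":0,"ry":0,"rz":0,"hand":0.04},{"dx":0,"dy":0,"dz":0.007,"rx":0,"ry":0,"rz":0,"hand":0.04},{"dx":0,"dy":0,"dz":0,"rx":0,"ry":0,"rz":0,"hand":0.04},{"dx":0,"dy":0,"dz":0,"rx":0,"ry":0,"rz":0,"hand":0.04},{"dx":0,"dy":0,"dz":0,"rx":0,"ry":0,"rz":0,"hand":0.04},{"dx":0,"dy":0,"dz":0,"rx":0,"ry":0,"rz":0,"hand":0.04}]' 40
python3 - <<'E'
from h import *
togo([.524,.3195],-71,.072)
d=manip.get_image("side");crop(d,220,170,100,75,4,"pics/s3a.png")
t=manip.get_image("top");crop(t,260,180,100,75,4,"pics/s3b.png")
cv2.imwrite("pics/s3.png",np.hstack([cv2.imread("pics/s3a.png"),cv2.imread("pics/s3b.png")]))
E
```

```text
clock: 4.98
position: [0.5233, 0.319, 0.0722]
ee_rot: [-0.0, 0.987, 0.163, 0.001]
contact_force: [1.0, 0.5, -0.4]
width: 0.0397
gripper_force: 0.0
ydir -71.3 rz -0.3 tilt 0.1 shift [ 0.0008 -0.0003  0.0002] rv [-0.1 -0.1 89.7] pos [0.5233 0.319  0.0722] 4.9833 f [ 1.03060717  0.4646784  -0.41691728] m [ 0.00636563 -0.02062177 -0.01651783] 0.03966469809463858 0.0 [ 0.43  0.43  1.62 -0.    1.1   1.68]
```

View pics/s3.png

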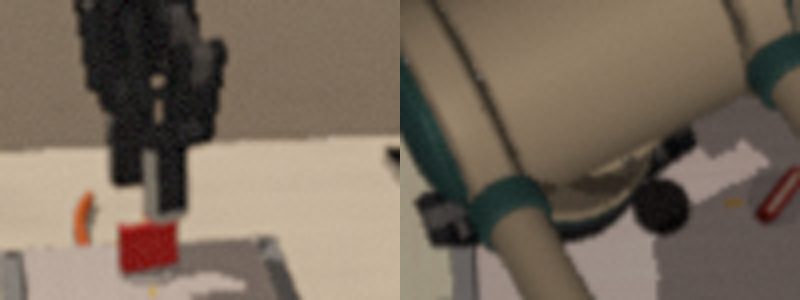

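The fingertips appear just above the wing in the side view (tip at crop (165,215), wing top at (150,225)), which doesn't match the TCP reading. I'll check by projection.

Run:
```python
from h import *
d=manip.get_image("side");s=manip.get_state();r=rot(s["ee_rot"])
g=lambda P:((proj(d,P)-[220,170])*4).round(0).tolist()
print("tcp",g(s["position"]),"near tip",[g(s["position"]+r.apply([0,.02,-k])) for k in(0,.007,.013,.02,.03)])
print("wing top c",g([.524,.3195,.092]),"foot",g([.524,.3195,.062]))
a=np.radians(19);w=np.array([np.cos(a),np.sin(a),0])*.016
print([g(np.array([.524,.3195,z])+k*w) for z in(.092,.065) for k in(-1,1)])
print("screw near-left",g([.4557,.3636,.056]),"far right corner",g([.5909,.3663,.056]))
```

```text
tcp [147.0, 255.0] near tip [[163.0, 270.0], [163.0, 257.0], [163.0, 246.0], [162.0, 233.0], [162.0, 215.0]]
wing top c [148.0, 218.0] foot [149.0, 272.0]
[[119.0, 223.0], [177.0, 212.0], [120.0, 272.0], [178.0, 261.0]]
screw near-left [12.0, 253.0] far right corner [266.0, 238.0]
```

Run:
```python
from h import *
d=manip.get_image("side");f=d["frame"].astype(int)
for y in range(196,242): print(y,"".join("R" if p[0]>p[1]+50 else "#" if p.sum()<110 else "+" if p.sum()<300 else "." for p in f[y,238:275]))
t=manip.get_image("top")
for z in(.1,.13,.16):print(z,world(t,(299.5,225.5),z))
```

```text
196 ......+#############+++#############+
197 ......++############+++############++
198 .......++###########++++###########++
199 .......++++#########+++############++
200 ........+++##########+#############++
201 ........++##################+++####++
202 ........++#################++++++##++
203 ........++##################++++##++.
204 ........++########################++.
205 ........++#####################++++..
206 .........+###################++......
207 .........++######++++#######+........
208 .........++######+++++######+........
209 .........++######+..++######+........
210 ..........+######+..++######+........
211 ..........+######++.++######+........
212 ..........+######+..++######+........
213 ..........+######++.++######+........
214 ..........+######+..++######+........
215 ..........+#####++...+######+........
216 ...........+++++++...+######+........
217 .....................+######+........
218 ...RR................+######+........
219 ...RR...............++######+........
220 ..RRR...............++######+........
221 .RRRR...............++######+........
222 .RRR
[... 250 characters left out ...]
RR........RRRRRRRRRRRRRR...........
229 .RRR........RRRRRRRRRRRRRR...........
230 .RRR........RRRRRRRRRRRRRR...........
231 ..R.........RRRRRRRRRRRRRR+..........
232 ............RRRRRRRRRRRRRRR+.........
233 ............RRRRRRRRRRRRRRR+.........
234 ............RRRRRRRRRRRRRR+..........
235 ............RRRRRRRRRRRRRR+..........
236 ............RRRRRRRRRRR++++..........
237 ............RRRRRRR++++.+++..........
238 .............+++.++..+...............
239 .....................................
240 .....................................
241 .....................................
0.1 [0.53413269 0.31295611 0.1       ]
0.13 [0.52944934 0.31416733 0.13      ]
0.16 [0.52476599 0.31537856 0.16      ]
```

```bash
python3 -m pendant '[{"dx":0,"dy":0,"dz":-0.02,"rx":0,"ry":0,"rz":0,"hand":0.04},{"dx":0,"dy":0,"dz":-0.02,"rx":0,"ry":0,"rz":0,"hand":0},{"dx":0,"dy":0,"dz":-0.01,"rx":0,"ry":0,"rz":0,"hand":0},{"dx":0,"dy":0,"dz":0,"rx":0,"ry":0,"rz":0,"hand":0},{"dx":0,"dy":0,"dz":0,"rx":0,"ry":0,"rz":0,"hand":0},{"dx":0,"dy":0,"dz":0,"rx":0,"ry":0,"rz":0,"hand":0},{"dx":0,"dy":0,"dz":0,"rx":0,"ry":0,"rz":0,"hand":0},{"dx":0,"dy":0,"dz":0,"rx":0,"ry":0,"rz":0,"hand":0}]'
python3 - <<'E'
from h import *
d=manip.get_image("side");f=d["frame"].astype(int);s=manip.get_state();print(s["position"],s["width"],"tcp px",proj(d,s["position"]))
for y in range(176,228): print(y,"".join("R" if p[0]>p[1]+50 else "#" if p.sum()<110 else "+" if p.sum()<300 else "." for p in f[y,238:275]))
E
```

```text
clock: 5.9
position: [0.522, 0.3183, 0.12]
ee_rot: [0.0, 0.987, 0.163, -0.001]
contact_force: [0.2, 0.2, 0.4]
width: -0.0
gripper_force: 0.0
[0.52213112 0.31838273 0.12021498] 0.000159435108809942 tcp px [255.9438461  211.60592533]
176 .........++###################++.....
177 .........+####################++.....
178 .........++++################++......
179 ..........+++############++++++......
180 ............+++#########++++++.......
181 ............++++#######++............
182 ...........+++.++######++............
183 ...........+++.++######+.............
184 ...........+++.++######++............
185 ...........++..++######++............
186 ...........++..++######++............
187 ...........++..++######++............
188 ...........+++.++######++............
189 ...........++...+######++............
190 ...........+++..+######+.............
191 ...........+++..+######++............
192 ...........+++..+######++............
193 ...........+++.++######++............
194 ...........+++.++######++............
195 ...........+++..+######++............
196 ...........+++..+###++++
[... 615 characters left out ...]
............................
212 .....................................
213 .....................................
214 .....................................
215 .....................................
216 .....................................
217 .....................................
218 ...RR................................
219 ...RR...............R................
220 ..RRR..............RR................
221 .RRRR..............RR................
222 .RRR+.............RRR................
223 .RRR+.............RRR................
224 RRRR..............RRR..RRR...........
225 RRR+.............RRRRRRRRR...........
226 RRR.........RRRRRRRRRRRRRR...........
227 .RRR........RRRRRRRRRRRRRR...........
```

The shut fingertips sit about 28 mm higher than the reported TCP relative to the housing. I'll go down in guarded steps and watch the force and the image.

```bash
cat >> h.py <<'E'
def asc(r0=206,r1=242):
    f=manip.get_image("side")["frame"].astype(int)
    for y in range(r0,r1): print(y,"".join("R" if p[0]>p[1]+50 else "#" if p.sum()<110 else "+" if p.sum()<300 else "." for p in f[y,238:275]))
E
python3 -m pendant '[{"dx":0,"dy":0,"dz":0,"rx":0,"ry":0,"rz":0,"hand":0.04},{"dx":0,"dy":0,"dz":0,"rx":0,"ry":0,"rz":0,"hand":0.04},{"dx":0,"dy":0,"dz":0,"rx":0,"ry":0,"rz":0,"hand":0.04},{"dx":0.0017,"dy":0,"dz":0.02,"rx":0,"ry":0,"rz":0,"hand":0.04},{"dx":0,"dy":0,"dz":0.02,"rx":0,"ry":0,"rz":0,"hand":0.04},{"dx":0,"dy":0,"dz":0.01,"rx":0,"ry":0,"rz":0,"hand":0.04},{"dx":0,"dy":0,"dz":0.003,"rx":0,"ry":0,"rz":0,"hand":0.04},{"dx":0,"dy":0,"dz":0.003,"rx":0,"ry":0,"rz":0,"hand":0.04},{"dx":0,"dy":0,"dz":0.002,"rx":0,"ry":0,"rz":0,"hand":0.04},{"dx":0,"dy":0,"dz":0,"rx":0,"ry":0,"rz":0,"hand":0.04},{"dx":0,"dy":0,"dz":0,"rx":0,"ry":0,"rz":0,"hand":0.04}]'
python3 -c "
from h import *;togo([.524,.3195],-71,.044);asc()"
```

```text
clock: 6.87
position: [0.5248, 0.3195, 0.064]
ee_rot: [-0.0, 0.987, 0.163, 0.001]
contact_force: [0.6, 1.2, -0.3]
width: 0.04
gripper_force: 0.0
ydir -71.3 rz -0.3 tilt 0.08 shift [-0.0008 -0.0003  0.02  ] rv [-0.1 -0.1 89.7] pos [0.5248 0.3195 0.064 ] 6.8667 f [ 0.63773567  1.1663054  -0.25523474] m [-0.05442754 -0.00053416  0.0024538 ] 0.040048008395137245 0.0 [ 0.43  0.44  1.62 -0.    1.08  1.68]
206 .........++##################+++###+.
207 ..........+#################++#####+.
208 ..........++#######################+.
209 ..........++###+##############+++++..
210 ..........++#################++......
211 ..........++######++++#######+.......
212 ..........++######++++#######+.......
213 ..........++######++.++######........
214 ...........+######+..++######+.......
215 ...........+######+..++######+.......
216 ...........+######+..++######+.......
217 ...........+######+..++######+.......
218 ...RR......+######+..++######+.......
219 ...RR......++++++++..++######+.......
220 ..RRR................++######+.......
221 .RRRR................+++#####+.......
222 .RRR+................++######+.......
223 .RRR+................++######+.......
224 .RRR+................++######+.......
225 RRR+.............RR..++#####++.......
226 RRR.........RRRRRRR...+++++++........
227 .RRR........RRRRRRR+..+++++..........
228 .RRR........RRRRRRRR+................
229 .RRR........RRRRRRRRR+++RR...........
230 .RRR........RRRRRRRRRRRRRR...........
231 ............RRRRRRRRRRRRRR+..........
232 ............RRRRRRRRRRRRRRR+.........
233 ............RRRRRRRRRRRRRRR+.........
234 ............RRRRRRRRRRRRRRR..........
235 ............RRRRRRRRRRRRRR+..........
236 ............RRRRRRRRRRR++++..........
237 ............RRRRRRR+++++++++.........
238 .............+++++...................
239 .....................................
240 .....................................
241 .....................................
```

```bash
python3 -m pendant '[{"dx":-0.0008,"dy":0,"dz":0.003,"rx":0,"ry":0,"rz":0,"hand":0.04},{"dx":0,"dy":0,"dz":0.003,"rx":0,"ry":0,"rz":0,"hand":0.04},{"dx":0,"dy":0,"dz":0.003,"rx":0,"ry":0,"rz":0,"hand":0.04},{"dx":0,"dy":0,"dz":0.003,"rx":0,"ry":0,"rz":0,"hand":0.04},{"dx":0,"dy":0,"dz":0,"rx":0,"ry":0,"rz":0,"hand":0.04},{"dx":0,"dy":0,"dz":0,"rx":0,"ry":0,"rz":0,"hand":0.04}]'
python3 -c "
from h import *;togo([.524,.3195],-71,.044);asc(210)"
```

```text
clock: 7.42
position: [0.5233, 0.3188, 0.0509]
ee_rot: [0.0, 0.987, 0.163, -0.0]
contact_force: [0.4, 0.3, -0.2]
width: 0.0398
gripper_force: 0.0
ydir -71.3 rz -0.3 tilt 0.05 shift [ 0.0009 -0.0004  0.0069] rv [ 0.   0.  89.7] pos [0.5233 0.3188 0.0509] 7.4167 f [ 0.37351563  0.31907733 -0.23573397] m [ 0.00864001  0.0773102  -0.00533535] 0.039806838083179814 0.0 [ 0.43  0.45  1.64 -0.    1.05  1.68]
210 ..........++########+++############+.
211 ..........+##########++######+#####+.
212 ..........+##########+#+###+++#+###..
213 ..........+##################+++###..
214 ..........+########+###########+##+..
215 ..........+######################++..
216 ..........+##################+++++...
217 ..........+#######+++#######++.......
218 ...RR.....+######+++++######+........
219 ..RRR.....+######++..+######+........
220 ..RRR.....+######++..+######+........
221 .RRRR.....+######+...+##+###+........
222 .RRR+.....+######++..+######+........
223 .RRR+.....+####++++..+######+........
224 RRRR+.....+#++++++...+######+........
225 RRR+.......+RRRRRR+..+######+........
226 RRR........RRRRRRR+..++#####+........
227 .RRR........RRRRRR+..++#####+........
228 .RRR........RRRRRR+..+######+........
229 .RRR........RRRRRR+..+######+........
230 .RRR........RRRRRR+..+######+........
231 ..R.........RRRRRR+..+######++.......
232 ............RRRRRR+..+++++++++..+....
233 ............RRRRRR+..++++++++........
234 ............RRRRRRR+...+.............
235 ............RRRRRRRR++.++++..........
236 ............RRRRRRRRR++++++..........
237 ............RRRRRRR+++++++++..+......
238 .............++++++..+...............
239 .....................................
240 .....................................
241 .....................................
```

```bash
python3 -m pendant '[{"dx":0.0008,"dy":0,"dz":0.003,"rx":0,"ry":0,"rz":0,"hand":0.04},{"dx":0,"dy":0,"dz":0,"rx":0,"ry":0,"rz":0,"hand":0.02},{"dx":0,"dy":0,"dz":0,"rx":0,"ry":0,"rz":0,"hand":0},{"dx":0,"dy":0,"dz":0,"rx":0,"ry":0,"rz":0,"hand":0},{"dx":0,"dy":0,"dz":0,"rx":0,"ry":0,"rz":0,"hand":0},{"dx":0,"dy":0,"dz":0,"rx":0,"ry":0,"rz":0,"hand":0},{"dx":0,"dy":0,"dz":0,"rx":0,"ry":0,"rz":0,"hand":0}]' 30
python3 -c "
from h import *;togo([.524,.3195],1,.044);asc(216)"
```

```text
clock: 8.05
position: [0.5243, 0.3192, 0.0483]
ee_rot: [0.0, 0.987, 0.163, 0.0]
contact_force: [0.0, 0.5, -0.2]
width: 0.0093
gripper_force: 33.2
ydir -71.3 rz -72.3 tilt 0.01 shift [-0.0002 -0.0004  0.0043] rv [ 0.  -0.  17.7] pos [0.5243 0.3192 0.0483] 8.05 f [ 0.01561322  0.45250697 -0.19511035] m [-0.02610988 -0.04356034  0.03915193] 0.009276157581161305 33.17850708961487 [ 0.43  0.45  1.64 -0.    1.05  1.68]
216 .............++#++########+..........
217 .............+#++++######++..........
218 ...RR........++++++######+...........
219 ..RRR........+#+..++#####+...........
220 ..RRR........+++..++#####+...........
221 .RRRR........+#+..+######+...........
222 .RRR+........+++..++#####+...........
223 .RRR+........+++..++#####+...........
224 .RRR+........+++..++#####+...........
225 RRR+..............++#####+...........
226 RRR.........RRR...++#####+...........
227 .RRR........RRRR..++#####+...........
228 .RRR........RRRR..++#####+...........
229 .RRR........RRRR..++#####+...........
230 .RRR........RRRR+.++#####+...........
231 ............RRRR..++#++++++..........
232 ............RRRR...++++++++..........
233 ............RRRR+...+...++++.........
234 ............RRRRR+.+++RRRRR+.........
235 ............RRRRRRRRRRRRRRR+.........
236 ............RRRRRRRRRRRRR++..........
237 .............RRRRRR+++++++++.........
238 .............++++++.+++++++..........
239 .....................+..++...........
240 .....................................
241 ...........................+.........
```

```bash
python3 -m pendant '[{"dx":0,"dy":0,"dz":0,"rx":0,"ry":0,"rz":-6,"hand":0},{"dx":0,"dy":0,"dz":0,"rx":0,"ry":0,"rz":-6,"hand":0},{"dx":0,"dy":0,"dz":0,"rx":0,"ry":0,"rz":-6,"hand":0},{"dx":0,"dy":0,"dz":0,"rx":0,"ry":0,"rz":-6,"hand":0},{"dx":0,"dy":0,"dz":0,"rx":0,"ry":0,"rz":-6,"hand":0},{"dx":0,"dy":0,"dz":0,"rx":0,"ry":0,"rz":-6,"hand":0},{"dx":0,"dy":0,"dz":0,"rx":0,"ry":0,"rz":-6,"hand":0},{"dx":0,"dy":0,"dz":0,"rx":0,"ry":0,"rz":-6,"hand":0},{"dx":0,"dy":0,"dz":0,"rx":0,"ry":0,"rz":-6,"hand":0},{"dx":0,"dy":0,"dz":0,"rx":0,"ry":0,"rz":-6,"hand":0},{"dx":0,"dy":0,"dz":0,"rx":0,"ry":0,"rz":-6,"hand":0},{"dx":0,"dy":0,"dz":0,"rx":0,"ry":0,"rz":-6,"hand":0}]'
python3 -m pendant '[{"dx":0,"dy":0,"dz":0,"rx":0,"ry":0,"rz":0,"hand":0},{"dx":0,"dy":0,"dz":0,"rx":0,"ry":0,"rz":0,"hand":0},{"dx":0,"dy":0,"dz":0,"rx":0,"ry":0,"rz":0,"hand":0}]'
python3 -c "
from h import *;togo([.5265,.1955],49.6,.0455);asc(216)"
```

```text
clock: 9.1
position: [0.5235, 0.3196, 0.0483]
ee_rot: [-0.001, 0.701, 0.713, -0.0]
contact_force: [-1.5, 1.3, -0.2]
width: 0.0088
gripper_force: 33.3
clock: 9.35
position: [0.524, 0.3198, 0.0483]
ee_rot: [-0.0, 0.703, 0.711, 0.0]
contact_force: [-1.7, 3.3, -0.2]
width: 0.0092
gripper_force: 33.3
ydir 0.6 rz -49.0 tilt 0.05 shift [-0.1243  0.0012  0.0027] rv [-0. -0. 41.] pos [0.524  0.3198 0.0483] 9.35 f [-1.65335251  3.30081291 -0.18798253] m [0.51159993 0.33327531 0.02103742] 0.009244219209640425 33.29908847808838 [0.43 0.45 1.64 0.   1.05 0.42]
216 ..........+##++++.....++++#+.........
217 ...........+#++++.....++.+++.........
218 ...RR......+#+..+.....+..+#+.........
219 ...RR......+#+..+..RRR+..+#+.........
220 ..RRR......+#+..+..RRR+..+#+.........
221 .RRRR......+#+..+.RRRR+..+++.........
222 .RRR+......+#+..++RRR++..+#+.........
223 .RRR+......+#+..+++.R++..+##.........
224 .RRR+......+#+..+++.+++..+##.........
225 RRR+.......+#+..+++.+++..+++.........
226 RRR........+#++.+++.+R++.++#.........
227 .RRR.......+#++.++R+RR+..+++.........
228 .RRR.......+#++.++RRRR++.+++.........
229 .RRR........+++.++RRRR+..++..........
230 .RRR........+++.++RRRR+..............
231 ................++RRRR++.............
232 ................++RRRR+..............
233 .................+RRRR+..............
234 .................+RRRR...............
235 ..................RRRR+..............
236 .................+RRRR++.............
237 ................++RRRRR++++..........
238 ...............+++RRRR+++++..........
239 ...............++++RRR+..............
240 ...................++................
241 .....................................
```

```bash
python3 -m pendant '[{"dx":0,"dy":0,"dz":0,"rx":0,"ry":0,"rz":0,"hand":0.04},{"dx":0,"dy":0,"dz":0,"rx":0,"ry":0,"rz":0,"hand":0.04},{"dx":0,"dy":0,"dz":0,"rx":0,"ry":0,"rz":0,"hand":0.04},{"dx":0,"dy":0,"dz":-0.02,"rx":0,"ry":0,"rz":0,"hand":0.04},{"dx":0,"dy":0,"dz":-0.03,"rx":0,"ry":0,"rz":0,"hand":0.04},{"dx":-0.03,"dy":0,"dz":-0.01,"rx":0,"ry":0,"rz":0,"hand":0.04},{"dx":-0.03,"dy":0,"dz":0,"rx":0,"ry":0,"rz":0,"hand":0.04},{"dx":-0.03,"dy":0.0012,"dz":0,"rx":0,"ry":0,"rz":0,"hand":0.04},{"dx":-0.0343,"dy":0,"dz":0,"rx":0,"ry":0,"rz":0,"hand":0.04},{"dx":0,"dy":0,"dz":0,"rx":0,"ry":0,"rz":-7,"hand":0.04},{"dx":0,"dy":0,"dz":0,"rx":0,"ry":0,"rz":-7,"hand":0.04},{"dx":0,"dy":0,"dz":0,"rx":0,"ry":0,"rz":-7,"hand":0.04}]'
python3 -m pendant '[{"dx":0,"dy":0,"dz":0,"rx":0,"ry":0,"rz":-7,"hand":0.04},{"dx":0,"dy":0,"dz":0,"rx":0,"ry":0,"rz":-7,"hand":0.04},{"dx":0,"dy":0,"dz":0,"rx":0,"ry":0,"rz":-7,"hand":0.04},{"dx":0,"dy":0,"dz":0,"rx":0,"ry":0,"rz":-7,"hand":0.04},{"dx":0,"dy":0,"dz":0,"rx":0,"ry":0,"rz":0,"hand":0.04},{"dx":0,"dy":0,"dz":0,"rx":0,"ry":0,"rz":0,"hand":0.04},{"dx":0,"dy":0,"dz":0,"rx":0,"ry":0,"rz":0,"hand":0.04},{"dx":0,"dy":0,"dz":0,"rx":0,"ry":0,"rz":0,"hand":0.04}]'
python3 - <<'E'
from h import *
togo([.5255,.196],49.6,.048)
d=manip.get_image("side");crop(d,220,170,100,75,4,"pics/s4a.png")
t=manip.get_image("top");crop(t,280,190,100,75,4,"pics/s4b.png")
cv2.imwrite("pics/s4.png",np.hstack([cv2.imread("pics/s4a.png"),cv2.imread("pics/s4b.png")]))
E
```

```text
clock: 10.4
position: [0.5274, 0.1936, 0.1085]
ee_rot: [0.0, 0.56, 0.829, -0.0]
contact_force: [0.4, -0.1, -0.1]
width: 0.0402
gripper_force: 0.0
clock: 11.07
position: [0.5271, 0.1948, 0.1083]
ee_rot: [0.0, 0.345, 0.939, -0.0]
contact_force: [0.2, -0.8, 0.2]
width: 0.0406
gripper_force: 0.0
ydir 49.6 rz 0.0 tilt 0.01 shift [ 0.002  -0.0002  0.0603] rv [ 0.  0. 90.] pos [0.5271 0.1948 0.1083] 11.0667 f [ 0.16104863 -0.79439652  0.24898152] m [ 0.03164215  0.03114094 -0.01408074] 0.04063562679842165 0.0 [ 0.23  0.33  1.68 -0.    1.13 -0.64]
```

View pics/s4.png

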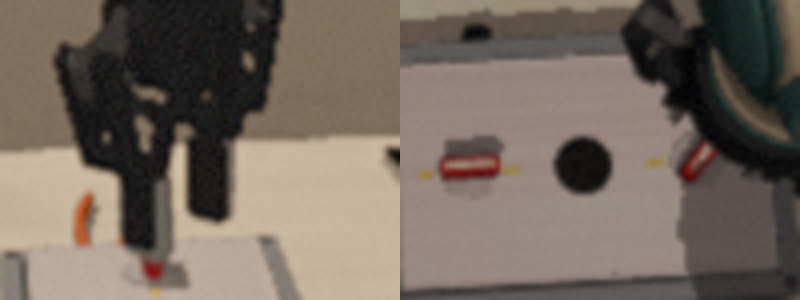

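The left wing at (470,165) lies along its yellow marks, and the gripper is over the right wing at (700,160). Next: descend, grip and turn.

```bash
python3 -m pendant '[{"dx":0.0015,"dy":0,"dz":0.015,"rx":0,"ry":0,"rz":0,"hand":0.04},{"dx":0,"dy":0,"dz":0.015,"rx":0,"ry":0,"rz":0,"hand":0.04},{"dx":0,"dy":0,"dz":0.01,"rx":0,"ry":0,"rz":0,"hand":0.04},{"dx":0,"dy":0,"dz":0.01,"rx":0,"ry":0,"rz":0,"hand":0.04},{"dx":0,"dy":0,"dz":0.006,"rx":0,"ry":0,"rz":0,"hand":0.04},{"dx":0,"dy":0,"dz":0.004,"rx":0,"ry":0,"rz":0,"hand":0.04},{"dx":0,"dy":0,"dz":0,"rx":0,"ry":0,"rz":0,"hand":0.02},{"dx":0,"dy":0,"dz":0,"rx":0,"ry":0,"rz":0,"hand":0},{"dx":0,"dy":0,"dz":0,"rx":0,"ry":0,"rz":0,"hand":0},{"dx":0,"dy":0,"dz":0,"rx":0,"ry":0,"rz":0,"hand":0},{"dx":0,"dy":0,"dz":0,"rx":0,"ry":0,"rz":0,"hand":0},{"dx":0,"dy":0,"dz":0,"rx":0,"ry":0,"rz":0,"hand":0}]'
python3 -c "
from h import *;togo([.5255,.196],1,.048)"
```

```text
clock: 12.17
position: [0.5264, 0.196, 0.0487]
ee_rot: [0.001, 0.344, 0.939, 0.0]
contact_force: [0.4, -1.2, 0.5]
width: 0.0089
gripper_force: 33.4
ydir 49.7 rz 48.7 tilt 0.07 shift [ 0.0007 -0.0006  0.0007] rv [ 1.000e-01 -0.000e+00  1.387e+02] pos [0.5264 0.196  0.0487] 12.1667 f [ 0.42852156 -1.22617263  0.45854466] m [-0.04229936 -0.01025706 -0.08773796] 0.00891453279150851 33.37846398353577 [ 0.23  0.38  1.76 -0.    1.   -0.64]
```

Gripped. Turn +48.7°, release, rise, move to the centre.

```bash
python3 -m pendant '[{"dx":0,"dy":0,"dz":0,"rx":0,"ry":0,"rz":6,"hand":0},{"dx":0,"dy":0,"dz":0,"rx":0,"ry":0,"rz":6,"hand":0},{"dx":0,"dy":0,"dz":0,"rx":0,"ry":0,"rz":6,"hand":0},{"dx":0,"dy":0,"dz":0,"rx":0,"ry":0,"rz":6,"hand":0},{"dx":0,"dy":0,"dz":0,"rx":0,"ry":0,"rz":6,"hand":0},{"dx":0,"dy":0,"dz":0,"rx":0,"ry":0,"rz":6,"hand":0},{"dx":0,"dy":0,"dz":0,"rx":0,"ry":0,"rz":6,"hand":0},{"dx":0,"dy":0,"dz":0,"rx":0,"ry":0,"rz":6,"hand":0},{"dx":0,"dy":0,"dz":0,"rx":0,"ry":0,"rz":0.5,"hand":0},{"dx":0,"dy":0,"dz":0,"rx":0,"ry":0,"rz":0,"hand":0},{"dx":0,"dy":0,"dz":0,"rx":0,"ry":0,"rz":0,"hand":0},{"dx":0,"dy":0,"dz":0,"rx":0,"ry":0,"rz":0,"hand":0}]'
python3 -m pendant '[{"dx":0,"dy":0,"dz":0,"rx":0,"ry":0,"rz":0,"hand":0.04},{"dx":0,"dy":0,"dz":0,"rx":0,"ry":0,"rz":0,"hand":0.04},{"dx":0,"dy":0,"dz":0,"rx":0,"ry":0,"rz":0,"hand":0.04},{"dx":0,"dy":0,"dz":-0.02,"rx":0,"ry":0,"rz":0,"hand":0.04},{"dx":0,"dy":0,"dz":-0.03,"rx":0,"ry":0,"rz":0,"hand":0.04},{"dx":0.02,"dy":0,"dz":0,"rx":0,"ry":0,"rz":0,"hand":0.04},{"dx":0.02,"dy":0,"dz":0,"rx":0,"ry":0,"rz":0,"hand":0},{"dx":0.021,"dy":0,"dz":0,"rx":0,"ry":0,"rz":0,"hand":0},{"dx":0,"dy":0,"dz":0,"rx":0,"ry":0,"rz":0,"hand":0},{"dx":0,"dy":0,"dz":0,"rx":0,"ry":0,"rz":0,"hand":0},{"dx":0,"dy":0,"dz":0,"rx":0,"ry":0,"rz":0,"hand":0},{"dx":0,"dy":0,"dz":0,"rx":0,"ry":0,"rz":0,"hand":0}]'
python3 - <<'E'
from h import *
togo([.5254,.257],1,.034)
d=manip.get_image("side");crop(d,210,170,100,75,4,"pics/s5a.png")
t=manip.get_image("top");crop(t,280,190,100,75,4,"pics/s5b.png")
cv2.imwrite("pics/s5.png",np.hstack([cv2.imread("pics/s5a.png"),cv2.imread("pics/s5b.png")]))
E
```

```text
clock: 13.17
position: [0.5265, 0.196, 0.0487]
ee_rot: [0.0, 0.699, 0.715, 0.001]
contact_force: [1.2, 0.1, 1.9]
width: 0.0092
gripper_force: 33.7
clock: 14.17
position: [0.5243, 0.256, 0.098]
ee_rot: [-0.0, 0.7, 0.715, -0.001]
contact_force: [-0.6, 0.3, 0.8]
width: 0.0001
gripper_force: 0.0
ydir 1.2 rz 0.2 tilt 0.07 shift [0.0011 0.0012 0.0639] rv [-0.   0.1 90.2] pos [0.5243 0.256  0.098 ] 14.1667 f [-0.61156665  0.28186732  0.81851762] m [-0.08803002  0.01150696 -0.06829178] 6.350472620513359e-05 0.0 [ 0.34  0.37  1.65 -0.    1.13  0.31]
```

View pics/s5.png

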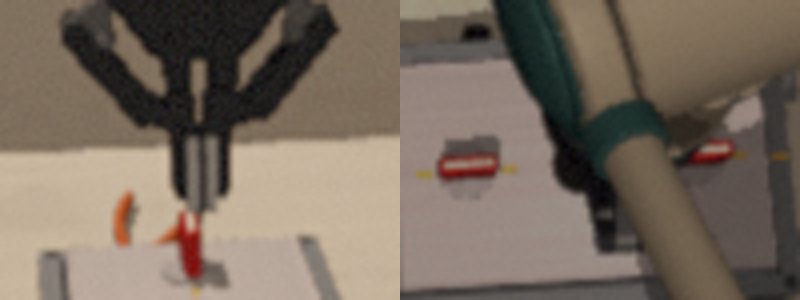

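Both wings are now in line with the yellow marks, and the shut fingers are over the centre disc. Now the press, in guarded steps.

```bash
python3 -m pendant '[{"dx":0.001,"dy":0.001,"dz":0.02,"rx":0,"ry":0,"rz":0,"hand":0},{"dx":0,"dy":0,"dz":0.02,"rx":0,"ry":0,"rz":0,"hand":0},{"dx":0,"dy":0,"dz":0.01,"rx":0,"ry":0,"rz":0,"hand":0},{"dx":0,"dy":0,"dz":0.005,"rx":0,"ry":0,"rz":0,"hand":0},{"dx":0,"dy":0,"dz":0.003,"rx":0,"ry":0,"rz":0,"hand":0},{"dx":0,"dy":0,"dz":0.002,"rx":0,"ry":0,"rz":0,"hand":0},{"dx":0,"dy":0,"dz":0,"rx":0,"ry":0,"rz":0,"hand":0},{"dx":0,"dy":0,"dz":0,"rx":0,"ry":0,"rz":0,"hand":0}]'
for i in 1 2; do python3 -m pendant '[{"dx":0,"dy":0,"dz":0.001,"rx":0,"ry":0,"rz":0,"hand":0},{"dx":0,"dy":0,"dz":0.001,"rx":0,"ry":0,"rz":0,"hand":0},{"dx":0,"dy":0,"dz":0,"rx":0,"ry":0,"rz":0,"hand":0},{"dx":0,"dy":0,"dz":0,"rx":0,"ry":0,"rz":0,"hand":0}]' | grep -E "position|contact"; done
```

```text
clock: 14.93
position: [0.5262, 0.2581, 0.039]
ee_rot: [0.0, 0.7, 0.715, 0.001]
contact_force: [0.2, 0.1, 0.2]
width: 0.0004
gripper_force: 0.0
position: [0.5256, 0.258, 0.0364]
contact_force: [0.0, 0.8, -0.3]
position: [0.5255, 0.2579, 0.0342]
contact_force: [-0.3, 1.3, 0.5]
```

```bash
python3 -m pendant '[{"dx":0,"dy":0,"dz":0.001,"rx":0,"ry":0,"rz":0,"hand":0},{"dx":0,"dy":0,"dz":0.001,"rx":0,"ry":0,"rz":0,"hand":0},{"dx":0,"dy":0,"dz":0,"rx":0,"ry":0,"rz":0,"hand":0},{"dx":0,"dy":0,"dz":0,"rx":0,"ry":0,"rz":0,"hand":0}]' | grep -E "position|contact"
python3 -m pendant '[{"dx":0,"dy":0,"dz":0.001,"rx":0,"ry":0,"rz":0,"hand":0},{"dx":0,"dy":0,"dz":0.001,"rx":0,"ry":0,"rz":0,"hand":0},{"dx":0,"dy":0,"dz":0,"rx":0,"ry":0,"rz":0,"hand":0},{"dx":0,"dy":0,"dz":0,"rx":0,"ry":0,"rz":0,"hand":0}]' | grep -E "position|contact"
python3 -m pendant '[{"dx":0,"dy":0,"dz":0.001,"rx":0,"ry":0,"rz":0,"hand":0},{"dx":0,"dy":0,"dz":0.001,"rx":0,"ry":0,"rz":0,"hand":0},{"dx":0,"dy":0,"dz":0,"rx":0,"ry":0,"rz":0,"hand":0},{"dx":0,"dy":0,"dz":0,"rx":0,"ry":0,"rz":0,"hand":0}]' | grep -E "position|contact"
```

```text
position: [0.5256, 0.2579, 0.0326]
contact_force: [-1.0, -0.2, 3.4]
position: [0.5256, 0.2579, 0.0307]
contact_force: [-1.3, 0.2, 5.4]
position: [0.5256, 0.258, 0.029]
contact_force: [-2.0, -0.9, 8.5]
```

```bash
python3 -m pendant '[{"dx":0,"dy":0,"dz":0.001,"rx":0,"ry":0,"rz":0,"hand":0},{"dx":0,"dy":0,"dz":0.001,"rx":0,"ry":0,"rz":0,"hand":0},{"dx":0,"dy":0,"dz":0,"rx":0,"ry":0,"rz":0,"hand":0},{"dx":0,"dy":0,"dz":0,"rx":0,"ry":0,"rz":0,"hand":0}]' | grep -E "position|contact"
python3 -m pendant '[{"dx":0,"dy":0,"dz":0.001,"rx":0,"ry":0,"rz":0,"hand":0},{"dx":0,"dy":0,"dz":0,"rx":0,"ry":0,"rz":0,"hand":0},{"dx":0,"dy":0,"dz":0,"rx":0,"ry":0,"rz":0,"hand":0}]' | grep -E "position|contact"
```

```text
position: [0.5257, 0.2579, 0.028]
contact_force: [-3.1, -1.1, 13.5]
position: [0.5257, 0.2579, 0.028]
contact_force: [-5.4, -1.8, 19.2]
```

Run:
```python
from h import *
s=manip.get_state();print(s["clock"],s["position"],s["contact_force"],s["qd"].round(3))
crop(manip.get_image("side"),200,190,120,90,6,"pics/f.png")
```

```text
17.1833 [0.52569126 0.25792809 0.02796927] [-5.38220515 -1.79553116 19.15238084] [-0.001  0.001  0.    -0.     0.     0.   ]
```

View pics/f.png

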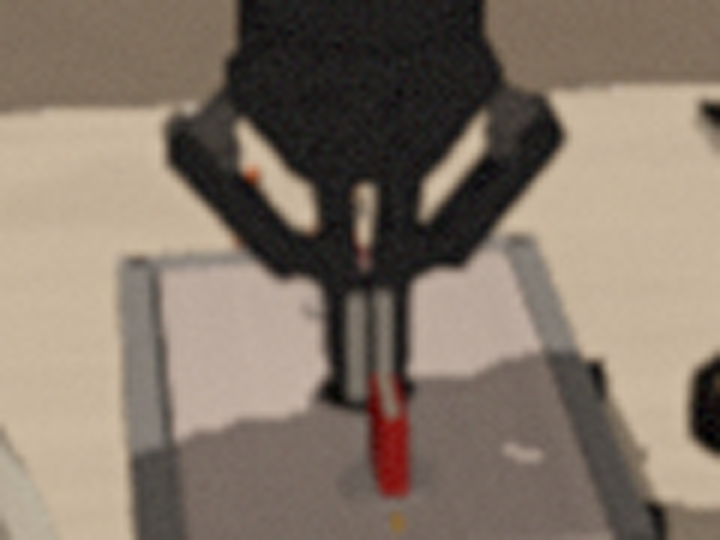

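The panel is flush with the rim: the far rim is now visible at (210,258). The fingers are pressing on the disc at (365,395), and the right wing is in line at (390,440).

```bash
python3 -c "
from rig import manip;print(manip.sign_off())"
```

```text
the job is handed in; nothing more can be done
None
```

I turned both wings in line with their yellow marks, pressed the panel home against its ledge, and handed the job in at about 17 s with the fingers still pressing at about 19 N; the bystanders were not touched, and the pass/fail result was not shown.

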